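Wedge the fixture gate shut

ROBOT

A 7-joint arm with a two-finger parallel gripper is mounted at the origin on the work surface. World frame = base frame: x ahead of the robot, y to its left, z up, the work surface at z = 0. Lengths are in m, angles in degrees, forces in N, time in s.
With the tool pointing down it reaches from about 0.425 to 0.875 m from the base axis. Payload 4.7 kg.
Tool frame: the origin (TCP) lies at the very end of the fingers, on their centre line; the grasp point (between the pads) lies behind it (env.pinch_z is the z of the grasp point in the tool frame, in m); z points along the fingers, y is the direction in which the jaws open and shut (so a half turn about z gives the same grasp; the last joint's range is limited). The gripper opens to 87 mm and grips with 3 to 60 N. Pads are 19 mm wide; open, the fingers measure 117 mm over their backs; the gripper's body (75 mm by 190 mm) begins 51 mm behind the grasp point.
Start: joints at [64.979, 18.392, -4.016, 83.108, 1.295, 78.541, -3.26], TCP at [0.283, -0.585, 0.223] pointing down, gripper open.
Joint ranges: [-163.93, 163.93], [-17.29, 119.83], [-79.2, 71.16], [3.27, 140.29], [-89.18, 269.18], [5.43, 117.66], [-154.24, 154.24]. Speed limits (degrees/s): [147.25, 147.25, 180, 180, 180, 180, 180].

INTERFACE

Orientations are given as [roll, pitch, yaw] about the fixed x, y, z axes, in that order (R = Rz(yaw) Ry(pitch) Rx(roll)).
In Python, from cell import readout, read_camera, env gives the robot as it stands. The module is installed in compiled form; this text tells all that it offers.
- The arm moves only by the tool servo_tool, never from a script. Its argument "plan" is a list that holds one entry, the list of rows, each a list of 5 numbers: the finger opening in m, from 0 to 0.087, then the shift along the tool's x, y, z in m, then the turn about the tool's z in rad. In form: [[[jaw, x, y, z, yaw], ...]]. A call has 1 to 12 rows; each row is the pose to reach, as a shift and turn from the pose measured when the call began, along the tool's axes at that moment; what a row does not reach only later rows make up. A row lasts 1/12 s, in which the tool goes at most 41.7 mm and 7.16 degrees, less where a joint would pass 70% of its speed; a pose out of reach is approached as far as the arm can. A call with a gripper value outside its range is refused whole. The fingers move at their own pace and stop on an object; "force" is the grip in N (left out, the last holds). Time passes only in rows, so rows that repeat a pose let the fingers close. It gives the time, the measured TCP pose, the force and the opening at its end, in the units of the state.
- readout.get_obs(): the state, without advancing time (a new reading comes with each control period).
- read_camera(name): name is "scene" or "top"; returns a dict with "image" (420x560x3 uint8, red, green, blue), "range_z" (420x560 float32, m along the optical axis (not along the pixel's ray), 0 where there is no reading), "mtx" (3x3 intrinsics, pixels), "camera_from_world" (4x4, takes a point from world to camera coordinates). Camera axes: x right, y up, looking along -z (the intrinsics and any distortion apply to the point x, -y, -z); pixel columns grow to the right and rows downward; lengths in m; the calibration is good to about 2 mm. A picture is of the moment at which its call begins.
- env.sign_off(): hands the job in, once; it reports no verdict.
The state is a dict: "time_s": time; "qpos": joint angles; "joint_velocities": joint speeds; "effort": joint torques, N m; "tool_pos": TCP position; "tool_rot": TCP orientation; "force": force on the tool from outside, world axes, zero at the start; "wrist_torque": the same for the moment, N m; "grip_width": finger opening in m.
Only numpy, scipy, OpenCV 4.12 (cv2) and the standard library are available. Lean on these libraries where they do the work, as an engineer would, in place of code of your own. Each camera call takes 0.05 s, during which the arm holds its last target. There are 200 camera calls.

TASK

Swing the fixture's gate shut against its stop without slamming it, then take the tapered wedge and tap it, thin end first and lying flat, straight in under the free half of the gate (the half away from the hinge) from the front until it jams tight there, holding the gate shut by itself. Drive it snug but do not force it (10 to 15 N of push does it; beyond 20 N the hinge may spring), let go, and leave the other things on the table where they are.

Things in the scene. Friction and masses are not known exactly. Their poses are not given: they have to be found in the camera images.
- fixture: gate fixture fixed to the table: two grey posts (170 mm tall, at y = +/-152 mm) and a rear top beam. Origin on the table (within 5 mm), below the middle of the shut leaf, in its plane. x: front to back through the gate (the way the wedge is driven); y: to the hinge side, hinge axis at y = +130 mm, x = 0; z up. Posts' feet reach 70 mm back. Table in front of and under the gate is bare
- hinge (a point): point on the gate's vertical hinge axis, near the top of the leaf; rotation is that of the fixture
- gate (a joint): opening angle of the gate, rad: 0 = shut on its stop, in line with the posts; grows as the free edge swings to the front (fixture -x). Starts well open, stays where left (light hinge friction, under 0.1 N m); cannot swing past 0 to the back
- leaf (a point): middle of the free edge of the gate's leaf, about half-way up it, 255 mm from the hinge axis. The leaf is a steel frame with sheet infill, 250 wide, about 140 tall, 12 mm thick, top edge some 155 mm above the table; shut, its faces lie 6 mm either side of the fixture's x = 0. Its lower edge clears the table by 13 to 19 mm, different each time. It cannot lift. y points to the hinge
- wedge: plain aluminium wedge lying flat, 180 long, 30 wide, 28 mm tall at the thick end, top sloping evenly to 6 mm at the thin end, about 0.2 kg. Origin: centre of its underside; x to the thin end (at x = +90 mm), z up. Starts to pinch once 50 to 110 mm of it has passed the leaf's front and jams within 15 mm more; friction then holds it when let go
- wedge_tip (a point): middle of the wedge's thin end, at its underside
- bar: solid plain rectangular bar, 150 x 38 x 24 mm, same metal as the wedge but not tapered, lying flat; not needed. Origin: centre of its underside; x along its length
- tube_a: upright cut steel tube, 44 mm across, 100 mm tall, beside the gate; origin: centre of its underside
- tube_b: upright cut steel tube, 44 mm across, 100 mm tall; origin: centre of its underside
- tube_c: upright cut steel tube, 44 mm across, 100 mm tall, farthest out on the hinge side; origin: centre of its underside
- can: rectangular metal can 70 x 110 x 150 mm with a black screw cap (170 mm tall in all); origin: centre of its underside
- hammer: hammer, 260 mm long, lying; not needed. Origin under its middle
- block: square steel block 60 x 60 x 30 mm; origin: centre of its underside

How it is judged (in metres and radians):
On the way, in this order (a step that is already met when the one before it is completed fails the run):
1. the gate is swung shut against its stop (value of joint gate below 0.04 rad), for 0.2 s.
2. with the gate shut, the wedge's thin end has gone in under its free half (value of joint gate below 0.04 rad and x of wedge_tip in the frame of fixture above 0.01 m and y of wedge_tip in the frame of fixture between -0.12 and 0 m), for 0.1 s.
At the end, for the whole second after the job is handed in: Gate shut (under 0.04 rad); wedge released, flat (0.08 rad), at rest, within 0.26 rad of square to the gate, thin end over 30 mm behind the leaf's plane, 0 to 120 mm from the gate's middle on its free half, still pressing on the leaf with over 5 N; bystanders within 30 mm of their starts (value of joint gate below 0.04 rad and x of wedge_tip in the frame of fixture above 0.03 m and y of wedge_tip in the frame of fixture between -0.12 and 0 m and contact force between wedge and gate above 5 N and angle between the x axis of wedge and the x axis of fixture, either way round below 0.26 rad and angle between wedge's own z axis and vertical below 0.08 rad and linear speed of wedge below 0.01 m/s and distance of each of bar, tube_a, tube_b, tube_c, can, hammer, block from where it was at the start of the episode below 0.03 m); the robot touches nothing.
It fails at once if the wedge was forced: more than 25 N between it and the gate leaf (contact force between wedge and gate above 25 N).
It fails at once if the robot pressed on the gate leaf with more than 30 N (contact force between any of the arm, the fingers and gate above 30 N).
It fails at once if the gate was slammed (faster than 1.2 rad/s over its last 0.15 rad) (velocity of joint gate below -1.2 rad/s and value of joint gate below 0.15 rad).
It fails at once if a bystander was moved more than 30 mm (distance of any of bar, tube_a, tube_b, tube_c, can, hammer, block from where it was at the start of the episode above 0.03 m).
It also fails if it takes over 62 s, if anything falls off the work surface, if the arm or the gripper's body presses on something with over 40 N, if the wrist force passes 120 N, or if a joint passes its speed limit or range.

## Working session

There is one attempt and no reset: what is moved stays moved. The work goes in short steps, Python scripts to look and compute and a tool call to move; the robot and the scene stay as the last step left them, time stands still between calls to the robot, and variables do not carry over. Pictures are saved under pics/ and viewed, about 8 in all and at most 12, crops included, and the job is handed in when it is done.

Besides the shell and the picture viewer there is one more tool, called after ">>>" as name(argument=value, ...), one argument or row to a line, values as JSON. servo_tool: Moves the arm, as the interface text tells. Its arguments: {"type":"object","properties":{"plan":{"type":"array"},"force":{"type":"number"}},"required":["plan"]}

```bash
mkdir -p pics
cat > h.py <<'E'
import numpy as np, cv2
from cell import readout, read_camera, env
def world(c):
    K=c["mtx"];T=np.linalg.inv(c["camera_from_world"]);z=c["range_z"]
    v,u=np.mgrid[:z.shape[0],:z.shape[1]]
    p=np.stack([(u-K[0,2])/K[0,0]*z,-(v-K[1,2])/K[1,1]*z,-z],-1)
    w=p@T[:3,:3].T+T[:3,3]; w[z==0]=np.nan
    return w
def save(c,n): cv2.imwrite(f"pics/{n}.png",c["image"][:,:,::-1])
E
python3 - <<'E'
from h import *
for n in("scene","top"):
    c=read_camera(n);save(c,n+"0");np.savez(n+"0.npz",**c)
    print(n,c["mtx"],c["camera_from_world"])
o=readout.get_obs();print(o,env.pinch_z)
E
```

```text
scene [[404.4904618    0.         279.25467701]
 [  0.         404.4904618  208.66751575]
 [  0.           0.           1.        ]] [[-0.53535878  0.84460111  0.00632018  0.29948116]
 [-0.79535731 -0.50663515  0.33275755  0.40624315]
 [ 0.28424942  0.17311787  0.94299124 -1.3847833 ]
 [ 0.          0.          0.          1.        ]]
top [[515.96653484   0.         283.87671951]
 [  0.         515.96653484 213.54472742]
 [  0.           0.           1.        ]] [[ 0.02653997 -0.99964603 -0.0018538   0.00853063]
 [ 0.99809981  0.02639566  0.05567802 -0.55769526]
 [-0.05560938 -0.00332797  0.99844705 -1.41492735]
 [ 0.          0.          0.          1.        ]]
{'time_s': 0.1, 'qpos': array([64.9792866 , 18.4362266 , -4.01719868, 83.16709827,  1.29502662,
       78.54033149, -3.25956504]), 'joint_velocities': array([-0.07905909, -0.07069942,  0.13795525, -0.18232356, -0.07423364,
       -0.10331678,  0.00734466]), 'effort': array([-1.04958883e-04, -4.92573524e+01, -4.05606637e-01, -3.13403535e+01,
       -6.41554850e-02,  3.94345319e-02,  3.83309555e-05]), 'tool_pos': array([ 0.28295214, -0.58464166,  0.22156221]), 'tool_rot': array([-1.79901582e+02,  4.86714394e-03,  2.58323165e+01]), 'force': array([-0.43959605, -0.08124325, -0.34814813]), 'wrist_torque': array([0.00129858, 0.05245485, 0.00545585]), 'grip_width': 0.08675369569998281} -0.0187
```

View pics/scene0.png

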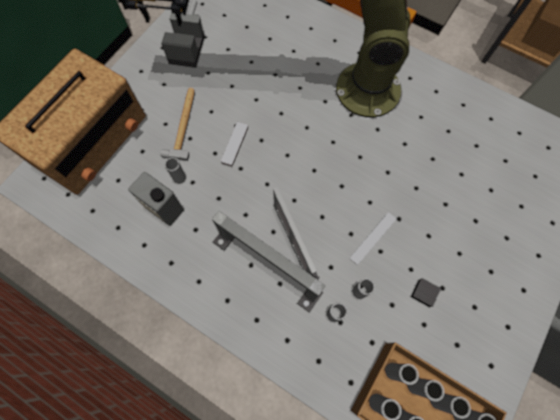

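View pics/top0.png

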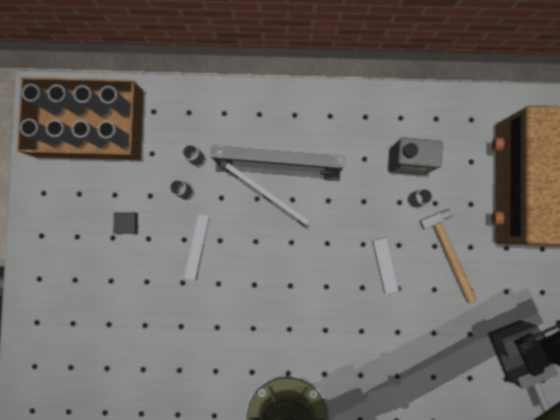

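The scene view shows the gate open between two posts, with its hinge at the right (about 315,270) and its free edge near (275,192). There are light bars at (374,238) and (235,144). In the top view the hinge is at about (222,162), the gate's free edge at (307,224), the longer bar (wedge candidate) at (197,247) and the shorter one at (385,266).

Run:
```python
from h import *
C={n:dict(np.load(n+"0.npz")) for n in("scene","top")}
W={n:world(C[n]) for n in C}
# top view regions
w=W["top"]
def patch(u,v): print((u,v),w[v,u].round(4))
for p in [(197,247),(385,266),(204,218),(191,277),(222,154),(335,162),(280,158),(225,166),(265,195),(304,222),(194,153),(180,188),(125,223)]:patch(*p)
def rect(n,box,hmin,hmax):
    w=W[n];u0,u1,v0,v1=box
    m=np.zeros(w.shape[:2],bool);m[v0:v1,u0:u1]=True
    m&=(w[...,2]>hmin)&(w[...,2]<hmax)
    p=w[m]
    r=cv2.minAreaRect((p[:,:2]*1000).astype(np.float32))
    print(n,len(p),"ctr",np.round(r[0],1),"size",np.round(r[1],1),"ang",round(r[2],1),"z",np.percentile(p[:,2],[2,50,98]).round(4))
    return p
for n,b in (("top",(178,218,205,290)),("scene",(345,402,208,270)),("top",(365,405,230,302)),("scene",(215,255,118,170))):
    p=rect(n,b,.003,.06)
    # slope of height
    c=p.mean(0);A=np.c_[p[:,:2]-c[:2],np.ones(len(p))];s=np.linalg.lstsq(A,p[:,2],rcond=None)[0]
    print("  slope",s.round(4),"dir up",np.degrees(np.arctan2(s[1],s[0])).round(1),"mean",c.round(4))
    e=np.linalg.svd(p[:,:2]-c[:2],full_matrices=False)[2][0];print("  axis deg",np.degrees(np.arctan2(e[1],e[0])).round(1))
# leaf & posts
p=rect("top",(205,350,140,235),.145,.163)
p=rect("top",(205,350,140,235),.163,.19)
p=rect("scene",(205,330,180,305),.145,.163)
p=rect("scene",(205,330,180,305),.163,.19)
```

```text
(197, 247) [0.4583 0.2614 0.0123]
(385, 266) [ 0.4201 -0.258   0.0212]
(204, 218) [0.5397 0.2466 0.0011]
(191, 277) [0.3762 0.2728 0.0245]
(222, 154) [0.6927 0.1805 0.1716]
(335, 162) [ 0.6798 -0.1006  0.1732]
(280, 158) [0.6854 0.036  0.1783]
(225, 166) [0.6648 0.1737 0.1582]
(265, 195) [0.5945 0.0712 0.1584]
(304, 222) [ 0.5296 -0.0279  0.1577]
(194, 153) [0.722  0.2809 0.0029]
(180, 188) [0.6221 0.3167 0.0026]
(125, 223) [0.519  0.4587 0.0286]
top 1158 ctr [458.9 261.3] size [233.8 109.3] ang 1.9 z [0.0031 0.011  0.029 ]
  slope [-0.0426  0.0504  0.0126] dir up 130.2 mean [0.4547 0.2628 0.0126]
  axis deg 175.0
scene 1178 ctr [452.2 265.3] size [196.3 171.2] ang 29.2 z [0.0031 0.0078 0.0291]
  slope [-0.052   0.014   0.0115] dir up 164.9 mean [0.4555 0.2634 0.0115]
  axis deg -3.2
top 1111 ctr [ 421.4 -259.9] size [197.1 109. ] ang 0.9 z [0.0032 0.0219 0.0298]
  slope [ 0.013  -0.0043  0.0181] dir up -18.1 mean [ 0.4201 -0.2573  0.0181]
  axis deg -170.6
scene 901 ctr [ 414.  -264.9] size [188.3 128.7] ang 33.9 z [0.0031 0.0223 0.0292]
  slope [0.0095 0.0171 0.0167] dir up 61.0 mean [ 0.42   -0.2586  0.0167]
  axis deg 25.0
top 640 ctr [603.4  49.7] size [330.7 147.8] ang 86.8 z [0.1469 0.156  0.1618]
top 1667 ctr [661.4  46.4] size [333.3  90.4] ang 86.9 z [0.1661 0.1723 0.1775]
scene 644 ctr [616.2  47.8] size [327.8 176.5] ang 86.7 z [0.1464 0.1569 0.162 ]
scene 1615 ctr [641.6  46.1] size [333.5 125.7] ang 86.7 z [0.1666 0.1733 0.1771]
```

Run:
```python
from h import *
t=cv2.imread("pics/top0.png");s=cv2.imread("pics/scene0.png")
a=cv2.resize(t[130:295,170:360],None,fx=2.1,fy=2.1,interpolation=cv2.INTER_CUBIC)
b=cv2.resize(s[180:310,205:405],None,fx=2,fy=2,interpolation=cv2.INTER_CUBIC)
m=np.zeros((max(a.shape[0],b.shape[0]),a.shape[1]+b.shape[1],3),np.uint8)
m[:a.shape[0],:a.shape[1]]=a;m[:b.shape[0],a.shape[1]:]=b
cv2.imwrite("pics/crop1.png",m);print(m.shape,a.shape)
for n,im,bx in(("top",t,(175,222,205,290)),("scene",s,(340,405,205,272))):
    g=cv2.cvtColor(im,cv2.COLOR_BGR2GRAY);c=g[bx[2]:bx[3],bx[0]:bx[1]]
    th,mk=cv2.threshold(c,0,255,cv2.THRESH_OTSU);cs,_=cv2.findContours(mk,0,2)
    k=max(cs,key=cv2.contourArea);r=cv2.minAreaRect(k);print(n,th,cv2.contourArea(k),(cv2.boxPoints(r)+[bx[0],bx[2]]).round(1).tolist())
```

```text
(346, 799, 3) (346, 399, 3)
top 112.0 3836.0 [[175.0, 205.0], [221.0, 205.0], [221.0, 289.0], [175.0, 289.0]]
scene 113.0 4224.0 [[340.0, 205.0], [404.0, 205.0], [404.0, 271.0], [340.0, 271.0]]
```

View pics/crop1.png

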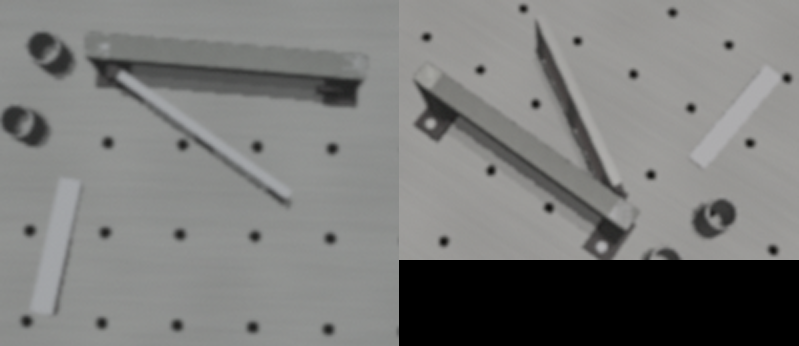

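The crop shows the leaf's top edge as a straight light strip from about (110,68) to (291,200), and the wedge at about (57,247) in the left half.

```bash
cat >> h.py <<'E'
def ray(c,uv,z):
    K=c["mtx"];T=np.linalg.inv(c["camera_from_world"]);uv=np.atleast_2d(uv).astype(float)
    d=np.c_[(uv[:,0]-K[0,2])/K[0,0],-(uv[:,1]-K[1,2])/K[1,1],-np.ones(len(uv))]@T[:3,:3].T
    o=T[:3,3];return o+d*((z-o[2])/d[:,2])[:,None]
def blob(im,bx,th):
    g=cv2.cvtColor(im,cv2.COLOR_RGB2GRAY)[bx[2]:bx[3],bx[0]:bx[1]]
    g=cv2.resize(g,None,fx=4,fy=4,interpolation=cv2.INTER_CUBIC)
    cs,_=cv2.findContours((g>th).astype(np.uint8),0,1);k=max(cs,key=cv2.contourArea)
    return ((k[:,0]+.5)/4-.5)+[bx[0],bx[2]]
E
python3 - <<'E'
from h import *
C={n:dict(np.load(n+"0.npz")) for n in("scene","top")}
for n,bx in(("top",(175,222,205,290)),("scene",(340,405,205,272))):
  g=cv2.cvtColor(C[n]["image"],cv2.COLOR_RGB2GRAY)[bx[2]:bx[3],bx[0]:bx[1]]
  bg,hi=np.median(g),np.percentile(g,97);th=(bg+hi)/2
  k=blob(C[n]["image"],bx,th)
  w=ray(C[n],k,0.015)
  r=cv2.minAreaRect((w[:,:2]*1000).astype(np.float32));print(n,bg,hi,"wedge rect",r, (cv2.boxPoints(cv2.minAreaRect(k.astype(np.float32)))).round(1).tolist())
o=lambda u,v:(170+u/2.1,130+v/2.1); q=lambda u,v:(205+(u-399)/2,180+v/2)
T=lambda *p:ray(C["top"],o(*p[:2]),p[2]).round(4)[0]
S=lambda *p:ray(C["scene"],q(*p[:2]),p[2]).round(4)[0]
print("leaf top T",T(291,195,.155),T(118,74,.155)," S",S(538,22,.155),S(620,185,.155))
print("post tops T",T(99,45,.17),T(355,67,.17)," S",S(429,76,.17),S(622,214,.17))
print("beam front edge T",T(110,58,.17),T(345,79,.17))
# leaf top from depth in top view
for n in C:
  w=world(C[n]);b=(225,310,165,228) if n=="top" else (268,322,185,272)
  m=np.zeros(w.shape[:2],bool);m[b[2]:b[3],b[0]:b[1]]=1
  p=w[m&(abs(w[...,2]-.157)<.006)]
  vx=cv2.fitLine(p[:,:2].astype(np.float32),cv2.DIST_HUBER,0,.002,.001).ravel()
  t=(p[:,:2]-vx[2:])@vx[:2];print(n,len(p),vx,np.degrees(np.arctan2(vx[1],vx[0])),vx[2:]+vx[:2]*t.min(),vx[2:]+vx[:2]*t.max(),np.percentile(t,[0,1,99,100]))
E
```

```text
top 143.0 165.0 wedge rect ((459.62213134765625, 264.44549560546875), (27.747272491455078, 180.37420654296875), 79.38591003417969) [[183.6999969482422, 277.5], [198.0, 213.60000610351562], [207.6999969482422, 215.6999969482422], [193.5, 279.70001220703125]]
scene 153.0 173.0 wedge rect ((455.9565734863281, 263.4382019042969), (30.154386520385742, 186.75189208984375), 80.77849578857422) [[349.70001220703125, 257.20001220703125], [388.20001220703125, 211.6999969482422], [396.1000061035156, 218.39999389648438], [357.70001220703125, 264.0]]
leaf top T [ 0.5278 -0.0395  0.155 ] [0.6673 0.1711 0.155 ]  S [ 0.5357 -0.0314  0.155 ] [0.6664 0.1748 0.155 ]
post tops T [0.6991 0.193  0.17  ] [ 0.6808 -0.1109  0.17  ]  S [ 0.6803 -0.1067  0.17  ] [0.699  0.1953 0.17  ]
beam front edge T [0.6839 0.1794 0.17  ] [ 0.6662 -0.0994  0.17  ]
scene 471 [0.5642646  0.825594   0.6120122  0.08862832] 55.64876 [ 0.52685179 -0.03597268] [0.66732008 0.16955108] [-0.15092285 -0.14905117  0.09525969  0.09801762]
top 484 [0.5545301  0.8321637  0.6068357  0.07976671] 56.321648 [ 0.52964547 -0.03606997] [0.66800019 0.17155407] [-0.1391994  -0.13665774  0.10714303  0.11029964]
```

>>> servo_tool(
  plan=[
    [[0,0.441,-0.435,0,0.51],[0,0.441,-0.435,0,0.51],[0,0.441,-0.435,0,0.51],[0,0.441,-0.435,0,0.51],[0,0.441,-0.435,0,0.51],[0,0.441,-0.435,0,0.51],[0,0.441,-0.435,0,0.51],[0,0.441,-0.435,0,0.51],[0,0.441,-0.435,0,0.51],[0,0.441,-0.435,0,0.51],[0,0.441,-0.435,0,0.51],[0,0.441,-0.435,0,0.51]],
  ],
  force=20,
)

```text
time_s: 1.1
tool_pos: [0.45, -0.1126, 0.2222]
tool_rot: [-179.9, 0.1, -3.4]
force: [0.8, 0.3, -1.0]
grip_width: 0.0146
```

>>> servo_tool(
  plan=[
    [[0,0.033,-0.114,0,0],[0,0.033,-0.114,0,0],[0,0.033,-0.114,0,0],[0,0.033,-0.114,0.02,0],[0,0.033,-0.114,0.06,0],[0,0.033,-0.114,0.1,0],[0,0.033,-0.114,0.1,0],[0,0.033,-0.114,0.1,0]],
  ],
)

```text
time_s: 1.77
tool_pos: [0.4877, -0.0005, 0.1209]
tool_rot: [-179.9, 0.4, -3.4]
force: [0.8, -0.2, 0.6]
grip_width: 0.0006
```

>>> servo_tool(
  plan=[
    [[0,0.01,0,0,0],[0,0.02,0,0,0],[0,0.03,0,0,0],[0,0.04,0,0,0],[0,0.05,0,0,0],[0,0.06,0,0,0],[0,0.07,0,0,0],[0,0.08,0,0,0],[0,0.09,0,0,0],[0,0.1,0,0,0],[0,0.11,0,0,0],[0,0.12,0,0,0]],
  ],
)

```text
time_s: 2.77
tool_pos: [0.6084, -0.0078, 0.1199]
tool_rot: [-179.9, 0.4, -3.4]
force: [-0.5, -0.3, 1.5]
grip_width: 0.0002
```

```bash
cat > leaf.py <<'E'
from h import *
c=read_camera("scene");w=world(c)
m=(abs(w[...,2]-.155)<.006)&(w[...,0]>.5)&(w[...,0]<.69)&(w[...,1]>-.12)&(w[...,1]<.18)
p=w[m];v=cv2.fitLine(p[:,:2].astype(np.float32),cv2.DIST_HUBER,0,.002,.001).ravel()
print(len(p),v,"leaf deg",np.degrees(np.arctan2(v[1],v[0])))
o=readout.get_obs();print(o["tool_pos"],o["force"],o["time_s"])
E
python3 leaf.py
```

```text
333 [0.22919744 0.97337997 0.6454464  0.07607563] leaf deg 76.75017
[ 0.61021029 -0.00797414  0.12001124] [1.8797113  0.09420565 1.28266397] 2.8167
```

>>> servo_tool(
  plan=[
    [[0,0.004,0,0,0],[0,0.008,0,0,0],[0,0.012,0,0,0],[0,0.016,0,0,0],[0,0.02,0,0,0],[0,0.023,0,0,0],[0,0.025,0,0,0],[0,0.026,0,0,0],[0,0.027,0,0,0]],
  ],
)

```text
time_s: 3.57
tool_pos: [0.6372, -0.0095, 0.1199]
tool_rot: [-179.9, 0.2, -3.4]
force: [-0.7, -0.4, -0.6]
grip_width: 0.0003
```

```bash
python3 leaf.py
```

```text
256 [0.10202051 0.99478227 0.66439044 0.11925947] leaf deg 84.14446
[ 0.63735804 -0.0095457   0.11991518] [-0.01966842  0.99218493  0.71712712] 3.6167
```

>>> servo_tool(
  plan=[
    [[0,0.001,0,0,0],[0,0.002,0,0,0],[0,0.003,0,0,0],[0,0.004,0,0,0],[0,0.005,0,0,0],[0,0.005,0,0,0]],
  ],
)

```text
time_s: 4.12
tool_pos: [0.6426, -0.0098, 0.1199]
tool_rot: [-179.9, 0.2, -3.4]
force: [-0.6, -0.2, 0.4]
grip_width: 0.0005
```

>>> servo_tool(
  plan=[
    [[0,0.001,0,0,0],[0,0.002,0,0,0],[0,0.003,0,0,0],[0,0.003,0,0,0]],
  ],
)

```text
time_s: 4.45
tool_pos: [0.6451, -0.01, 0.1198]
tool_rot: [-179.9, 0.3, -3.4]
force: [-3.5, -0.9, 1.6]
grip_width: 0.0005
```

>>> servo_tool(
  plan=[
    [[0,0.001,0,0,0],[0,0.001,0,0,0],[0,0.001,0,0,0]],
  ],
)

```text
time_s: 4.7
tool_pos: [0.645, -0.01, 0.1197]
tool_rot: [-179.9, 0.4, -3.4]
force: [-4.5, 0.9, 2.8]
grip_width: 0.0007
```

```bash
python3 leaf.py
```

```text
238 [0.07381903 0.99727166 0.6638242  0.08632256] leaf deg 85.766624
[ 0.64503393 -0.01001656  0.11966144] [-5.80355416 -0.45283136  1.43340782] 4.75
```

>>> servo_tool(
  plan=[
    [[0,-0.03,0,0,0],[0.087,-0.07,-0.01,0,0],[0.087,-0.238,-0.266,0,0.115],[0.087,-0.238,-0.266,0,0.115],[0.087,-0.238,-0.266,0,0.115],[0.087,-0.238,-0.266,0,0.115],[0.087,-0.238,-0.266,0,0.115],[0.087,-0.238,-0.266,0,0.115],[0.087,-0.238,-0.266,0,0.115],[0.087,-0.238,-0.266,0,0.115],[0.087,-0.238,-0.266,0.02,0.115],[0.087,-0.238,-0.266,0.02,0.115]],
  ],
)

```text
time_s: 5.75
tool_pos: [0.4213, 0.2705, 0.1002]
tool_rot: [-180.0, 0.5, -9.8]
force: [-0.1, 0.1, -0.1]
grip_width: 0.0657
```

```bash
python3 - <<'E'
from h import *
c=read_camera("scene");save(c,"scene1");o=readout.get_obs();print(o["tool_pos"],o["tool_rot"],o["grip_width"])
E
python3 leaf.py
```

```text
[0.42220349 0.26950738 0.10100027] [179.99772284   0.53353999  -9.91311047] 0.06983522626406066
501 [0.05747518 0.9983469  0.66295266 0.05390834] leaf deg 86.70509
[0.42318271 0.26922253 0.10177813] [ 0.00879272  0.04991065 -0.80708062] 5.85
```

View pics/scene1.png

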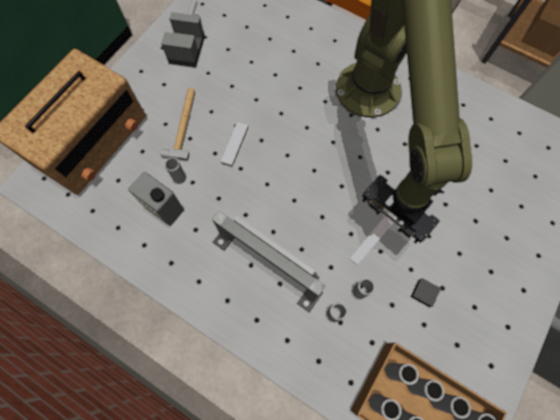

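The gate is now in line with the posts, from about (222,222) to (318,285), and the gripper hovers over the wedge's thick half near (400,210).

>>> servo_tool(
  plan=[
    [[0.087,0,0,0.03,0],[0.087,0,0,0.06,0],[0.087,0,0,0.085,0],[0.087,0,0,0.097,0],[0.087,0,0,0.097,0],[0.087,0,0,0.097,0]],
  ],
)

```text
time_s: 6.35
tool_pos: [0.4231, 0.2694, 0.0053]
tool_rot: [-179.9, 0.5, -10.1]
force: [0.7, 0.7, 0.8]
grip_width: 0.0867
```

>>> servo_tool(
  plan=[
    [[0,0,0,0,0],[0,0,0,0,0],[0,0,0,0,0],[0,0,0,0,0],[0,0,0,0,0],[0,0,0,0,0],[0,0,0,0,0],[0,0,0,0,0],[0,0,0,0,0]],
  ],
  force=35,
)

```text
time_s: 7.1
tool_pos: [0.423, 0.2693, 0.0053]
tool_rot: [-179.9, 0.5, -10.1]
force: [0.7, 0.5, -0.4]
grip_width: 0.0346
```

>>> servo_tool(
  plan=[
    [[0,0,0,0,0],[0,0,0,0,0],[0,0,0,0,0],[0,0,0,-0.004,0],[0,0,0,-0.008,0],[0,0,0,-0.008,0]],
  ],
)

```text
time_s: 7.6
tool_pos: [0.4234, 0.2697, 0.0139]
tool_rot: [-179.9, 0.4, -10.1]
force: [0.5, 1.0, -2.5]
grip_width: 0.0296
```

>>> servo_tool(
  plan=[
    [[0,0.01,0.025,0,0],[0,0.02,0.053,0,-0.03],[0,0.03,0.08,0,-0.06],[0,0.04,0.106,0,-0.09],[0,0.05,0.133,0,-0.117],[0,0.06,0.159,0,-0.117],[0,0.07,0.186,0,-0.117],[0,0.08,0.212,0,-0.117],[0,0.09,0.24,0,-0.117],[0,0.098,0.261,0,-0.117],[0,0.098,0.261,0,-0.117],[0,0.098,0.261,0,-0.117]],
  ],
)

```text
time_s: 8.6
tool_pos: [0.4744, -0.0059, 0.0127]
tool_rot: [-179.8, 0.4, -3.6]
force: [-0.5, 0.5, -2.1]
grip_width: 0.0293
```

Run:
```python
from h import *
cs={n:read_camera(n) for n in("top","scene")}
o=readout.get_obs();print(o["tool_pos"],o["tool_rot"],o["grip_width"],o["force"])
K=[]
for n,(u,v) in {"top":((.53,.75),)*1 and (0,0),"scene":(0,0)}.items():
    c=cs[n];p=np.array([.58,.0,.01,1]);q=c["camera_from_world"]@p;M=c["mtx"]
    u=int(M[0,2]+M[0,0]*q[0]/-q[2]);v=int(M[1,2]+M[1,1]*-q[1]/-q[2]);print(n,u,v)
    K.append(cv2.resize(c["image"][v-60:v+60,u-65:u+65],None,fx=3,fy=3,interpolation=cv2.INTER_CUBIC))
cv2.imwrite("pics/carry.png",np.hstack(K)[:,:,::-1])
```

```text
[ 0.47408496 -0.00349197  0.0126745 ] [-179.80983312    0.44396276   -3.31072449] 0.02959626453722207 [ 0.51842934  0.21711303 -2.32390685]
top 292 205
scene 275 225
```

View pics/carry.png

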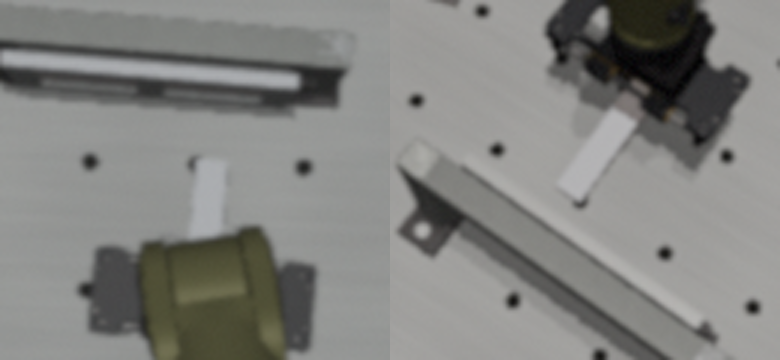

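The wedge is held square. Its tip is at (210,158) in the left crop and still in front of the shut leaf.

```bash
cat > tip.py <<'E'
from h import *
import sys
def F(p): d=np.array(p)[:2]-[.6624,.044];a=np.radians(-3.4);return np.round([d@[np.cos(a),np.sin(a)],d@[-np.sin(a),np.cos(a)]],4)
E
python3 - <<'E'
from tip import *
# no new picture: calibration only from saved frames
t=dict(np.load("top0.npz"));s=dict(np.load("scene0.npz"))
for c,uv in((t,(292-65+209.5/3,205-60+158/3)),(s,(275-65+(572-390)/3,225-60+193/3))):
    p=ray(c,uv,.012)[0];print(p.round(4),F(p))
print(F([.4741,-.0035]))
E
```

```text
[ 0.6027 -0.0116  0.012 ] [-0.0563 -0.059 ]
[ 0.5972 -0.0064  0.012 ] [-0.062  -0.0542]
[-0.1852 -0.0586]
```

>>> servo_tool(
  plan=[
    [[0,0,0,0.003,0],[0,0,0,0.006,0],[0,0.01,0,0.006,0],[0,0.02,0,0.006,0],[0,0.03,0,0.006,0],[0,0.04,0,0.006,0],[0,0.05,0,0.006,0],[0,0.06,0,0.006,0],[0,0.07,0,0.006,0],[0,0.08,0,0.006,0],[0,0.08,0,0.0065,0],[0,0.08,0,0.007,0]],
  ],
)

```text
time_s: 9.7
tool_pos: [0.5549, -0.008, 0.0053]
tool_rot: [-179.8, 0.4, -3.3]
force: [0.7, 0.4, 2.1]
grip_width: 0.0298
```

>>> servo_tool(
  plan=[
    [[0.07,0,0,0,0],[0.07,0,0,0,0],[0.07,0,0,0,0],[0.07,0,0,0,0],[0.07,0,0,-0.02,0],[0.07,0,0,-0.05,0],[0.07,0,0,-0.06,0],[0,-0.04,0,-0.06,0],[0,-0.08,0,-0.06,0],[0,-0.11,0,-0.06,0],[0,-0.11,0,-0.06,0],[0,-0.11,0,-0.06,0]],
  ],
)

```text
time_s: 10.7
tool_pos: [0.4443, -0.0025, 0.066]
tool_rot: [-179.9, 0.4, -3.3]
force: [0.7, -0.3, 0.3]
grip_width: 0.0445
```

```bash
cat > wed.py <<'E'
from tip import *
c=read_camera("scene");w=world(c);g=cv2.cvtColor(c["image"],cv2.COLOR_RGB2GRAY)
o=readout.get_obs();print(o["time_s"],o["tool_pos"],o["grip_width"],o["force"])
p=w[(w[...,2]>.008)&(w[...,2]<.04)&(w[...,0]>.42)&(w[...,0]<.66)&(abs(w[...,1]+.01)<.045)]
if len(p):
  q=np.array([F(x) for x in p]);m=np.median(q,0);print(len(q),"a range",np.percentile(q[:,0],[1,99]),"b",np.percentile(q[:,1],[3,50,97]))
import sys
if len(sys.argv)>1: cv2.imwrite(f"pics/{sys.argv[1]}.png",cv2.resize(c["image"][165:305,200:380],None,fx=3,fy=3,interpolation=cv2.INTER_CUBIC)[:,:,::-1])
E
python3 wed.py rel
```

```text
10.75 [ 0.44600998 -0.00231159  0.06650444] 0.04030152610080071 [ 0.9948855  -0.4911077   0.81830807]
438 a range [-0.157515 -0.0385  ] b [-0.071289 -0.05555  -0.042011]
```

View pics/rel.png

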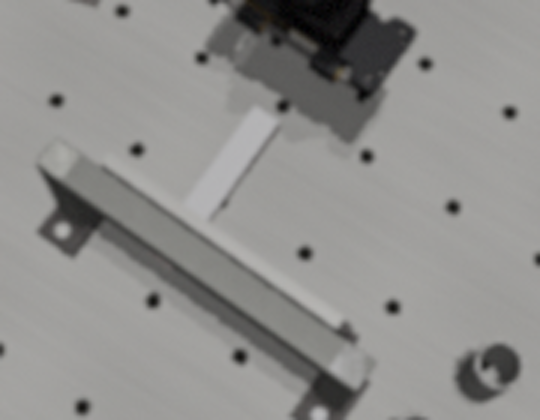

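Released: the thick end is at a≈-0.157, b≈-0.056 (crop about (265,112)) and the thin end goes in under the leaf at crop (200,210).

>>> servo_tool(
  plan=[
    [[0,0,-0.003,0.02,0],[0,0,-0.003,0.04,0],[0,0,-0.003,0.057,0],[0,0,-0.003,0.057,0],[0,0.01,-0.003,0.057,0],[0,0.02,-0.003,0.057,0],[0,0.03,-0.003,0.057,0],[0,0.035,-0.003,0.057,0],[0,0.039,-0.003,0.057,0],[0,0.042,-0.003,0.057,0],[0,0.044,-0.003,0.057,0],[0,0.046,-0.003,0.057,0]],
  ],
)

```text
time_s: 11.75
tool_pos: [0.4918, -0.0018, 0.0093]
tool_rot: [-179.9, 0.3, -3.3]
force: [0.5, 0.1, -0.4]
grip_width: 0.0005
```

>>> servo_tool(
  plan=[
    [[0,0.002,0,0,0],[0,0.004,0,0,0],[0,0.006,0,0,0],[0,0.008,0,0,0],[0,0.01,0,0,0],[0,0.012,0,0,0],[0,0.014,0,0,0],[0,0.016,0,0,0],[0,0.018,0,0,0]],
  ],
)

```text
time_s: 12.5
tool_pos: [0.51, -0.0029, 0.0092]
tool_rot: [-179.9, 0.3, -3.3]
force: [-0.5, 0.1, 0.0]
grip_width: 0.0005
```

>>> servo_tool(
  plan=[
    [[0,0.001,0,0,0],[0,0.002,0,0,0],[0,0.003,0,0,0],[0,0.004,0,0,0],[0,0.005,0,0,0],[0,0.006,0,0,0],[0,0.007,0,0,0],[0,0.008,0,0,0]],
  ],
)

```text
time_s: 13.17
tool_pos: [0.518, -0.0034, 0.0092]
tool_rot: [-179.9, 0.3, -3.3]
force: [-0.8, 0.1, 1.1]
grip_width: 0.0009
```

```bash
python3 wed.py
```

```text
13.2167 [ 0.5182909  -0.00337882  0.00921239] 0.0006167425856230709 [-0.67762586  0.21309544  0.673051  ]
324 a range [-0.12497  -0.036923] b [-0.071531 -0.05625  -0.0419  ]
```

>>> servo_tool(
  plan=[
    [[0,0.001,0,0,0],[0,0.002,0,0,0],[0,0.003,0,0,0],[0,0.004,0,0,0],[0,0.005,0,0,0],[0,0.006,0,0,0]],
  ],
)

```text
time_s: 13.72
tool_pos: [0.5244, -0.0037, 0.0092]
tool_rot: [-179.9, 0.3, -3.3]
force: [-0.6, 0.2, 0.9]
grip_width: 0.0002
```

>>> servo_tool(
  plan=[
    [[0,0.001,0,0,0],[0,0.002,0,0,0],[0,0.003,0,0,0],[0,0.004,0,0,0],[0,0.005,0,0,0]],
  ],
)

```text
time_s: 14.13
tool_pos: [0.5295, -0.004, 0.0092]
tool_rot: [-179.9, 0.3, -3.3]
force: [-1.4, 0.6, -0.2]
grip_width: 0.0007
```

>>> servo_tool(
  plan=[
    [[0,0.001,0,0,0],[0,0.002,0,0,0],[0,0.003,0,0,0],[0,0.004,0,0,0]],
  ],
)

```text
time_s: 14.47
tool_pos: [0.5335, -0.0043, 0.0091]
tool_rot: [-179.9, 0.3, -3.3]
force: [-1.2, 0.2, 0.6]
grip_width: 0.0002
```

>>> servo_tool(
  plan=[
    [[0,0.001,0,0,0],[0,0.002,0,0,0],[0,0.003,0,0,0],[0,0.004,0,0,0]],
  ],
)

```text
time_s: 14.8
tool_pos: [0.5377, -0.0045, 0.0091]
tool_rot: [-179.9, 0.3, -3.3]
force: [-1.6, 0.5, 0.9]
grip_width: -0.0002
```

>>> servo_tool(
  plan=[
    [[0,0.001,0,0,0],[0,0.002,0,0,0],[0,0.003,0,0,0],[0,0.004,0,0,0]],
  ],
)

```text
time_s: 15.13
tool_pos: [0.5418, -0.0047, 0.0091]
tool_rot: [-179.9, 0.3, -3.3]
force: [-0.2, -0.3, 0.8]
grip_width: 0.0003
```

>>> servo_tool(
  plan=[
    [[0,0.001,0,0,0],[0,0.002,0,0,0],[0,0.003,0,0,0]],
  ],
)

```text
time_s: 15.38
tool_pos: [0.5448, -0.0049, 0.0091]
tool_rot: [-179.9, 0.3, -3.3]
force: [-1.1, -0.6, 0.7]
grip_width: 0.0003
```

>>> servo_tool(
  plan=[
    [[0,0.001,0,0,0],[0,0.002,0,0,0],[0,0.003,0,0,0],[0,0.004,0,0,0]],
  ],
)

```text
time_s: 15.72
tool_pos: [0.5489, -0.0052, 0.0091]
tool_rot: [-179.9, 0.3, -3.3]
force: [-2.0, 0.5, 1.2]
grip_width: 0.0003
```

```bash
python3 wed.py
```

```text
15.7667 [ 0.54916308 -0.0051924   0.00910346] 0.0005177273499442253 [-0.08607186 -0.44400536  0.86722939]
212 a range [-0.094278 -0.036511] b [-0.0711   -0.0561   -0.041933]
```

>>> servo_tool(
  plan=[
    [[0,0.001,0,0,0],[0,0.002,0,0,0],[0,0.003,0,0,0],[0,0.004,0,0,0]],
  ],
)

```text
time_s: 16.1
tool_pos: [0.5532, -0.0054, 0.0091]
tool_rot: [-179.9, 0.3, -3.3]
force: [-0.2, -0.4, 1.0]
grip_width: 0.0005
```

>>> servo_tool(
  plan=[
    [[0,0.001,0,0,0],[0,0.002,0,0,0],[0,0.003,0,0,0]],
  ],
)

```text
time_s: 16.35
tool_pos: [0.5546, -0.0055, 0.0087]
tool_rot: [-179.9, 0.5, -3.3]
force: [-6.9, -0.0, 3.8]
grip_width: 0.0006
```

>>> servo_tool(
  plan=[
    [[0,0.001,0,0,0],[0,0.0015,0,0,0],[0,0.002,0,0,0],[0,0.002,0,0,0]],
  ],
)

```text
time_s: 16.68
tool_pos: [0.5547, -0.0055, 0.0083]
tool_rot: [-179.9, 0.7, -3.3]
force: [-6.9, 0.4, 4.8]
grip_width: 0.0007
```

>>> servo_tool(
  plan=[
    [[0,0.0015,0,0,0],[0,0.0025,0,0,0],[0,0.003,0,0,0],[0,0.003,0,0,0]],
  ],
)

```text
time_s: 17.02
tool_pos: [0.5548, -0.0054, 0.0076]
tool_rot: [-179.9, 1.1, -3.3]
force: [-9.2, -0.2, 5.1]
grip_width: 0.0002
```

>>> servo_tool(
  plan=[
    [[0,0.0015,0,-0.001,0],[0,0.0025,0,-0.001,0],[0,0.0035,0,-0.001,0],[0,0.004,0,-0.001,0],[0,0.004,0,-0.001,0]],
  ],
)

```text
time_s: 17.43
tool_pos: [0.5551, -0.0055, 0.0077]
tool_rot: [-180.0, 1.5, -3.3]
force: [-10.8, 0.3, 6.4]
grip_width: 0.0005
```

>>> servo_tool(
  plan=[
    [[0,0.0015,0,-0.002,0],[0,0.0025,0,-0.002,0],[0,0.0035,0,-0.002,0],[0,0.0045,0,-0.002,0],[0,0.0045,0,-0.002,0]],
  ],
)

```text
time_s: 17.85
tool_pos: [0.5553, -0.0055, 0.0087]
tool_rot: [179.9, 2.1, -3.3]
force: [-12.8, 1.2, 7.6]
grip_width: 0.0007
```

>>> servo_tool(
  plan=[
    [[0,-0.003,0,0,0],[0,-0.012,0,-0.002,0],[0,-0.03,0,-0.005,0],[0,-0.06,0,-0.03,0],[0,-0.08,0,-0.07,0],[0,-0.08,0,-0.11,0],[0,-0.08,0,-0.14,0],[0,-0.08,0,-0.14,0],[0,-0.08,0,-0.14,0]],
  ],
)

```text
time_s: 18.6
tool_pos: [0.483, -0.0013, 0.1543]
tool_rot: [179.9, 1.6, -3.3]
force: [0.6, 0.3, 0.2]
grip_width: 0.0004
```

```bash
python3 wed.py fin; python3 leaf.py
python3 - <<'E'
from h import *
c=read_camera("top");save(c,"topf")
a=cv2.GaussianBlur(c["image"],(5,5),0).astype(int);b=cv2.GaussianBlur(np.load("top0.npz")["image"],(5,5),0).astype(int)
d=abs(a-b).max(2)
for n,(u,v) in dict(tube_a=(194,153),tube_b=(180,188),block=(125,223),bar=(385,266),can=(415,153),tube_c=(420,198),hammer=(450,250)).items():print(n,d[v-14:v+14,u-14:u+14].max())
E
```

```text
18.65 [ 0.48144479 -0.00131092  0.15241212] 0.00013716951186671473 [0.06555675 0.10063421 0.35851995]
226 a range [-0.095175 -0.0364  ] b [-0.070825 -0.05555  -0.042   ]
505 [0.05612077 0.998424   0.66291076 0.05176228] leaf deg 86.78282
[ 0.48043465 -0.00124346  0.1511778 ] [-0.00930776 -0.35282662 -0.27767503] 18.7
tube_a 8
tube_b 8
block 8
bar 9
can 7
tube_c 8
hammer 8
```

View pics/fin.png

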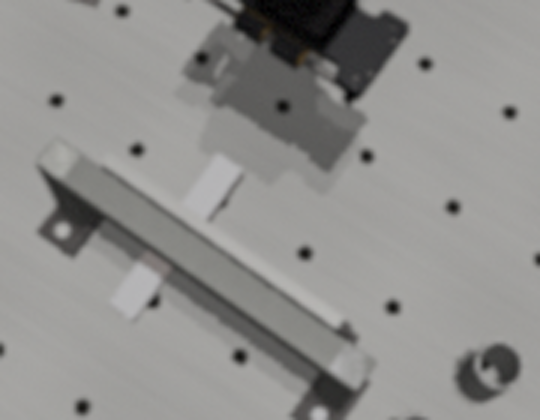

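The gate is shut at the same line as before, the wedge sticks out both sides (crop (215,185) front, (135,290) rear), the arm is clear and the bystanders are unchanged.

```bash
python3 -c "
from h import *
print(env.sign_off())"
```

```text
the job is handed in; nothing more can be done
None
```

I closed the gate against its stop and jammed the wedge in under its free half, then handed the job in at about 18.7 s of the 62 s allowed. Sign-off reports no verdict.

- **Gate:** I pushed it shut slowly with the closed fingertips, with about 5 N at the stop. After I let go, the leaf measured 86.8° against 86.6° for the line of the posts, so it is shut to within measuring error.
- **Wedge:** I carried it to the gate, started it thin end first under the leaf and released it flat. I then pushed it from behind with closed fingers to a final 12.8 N along the push. The upward force on the tool also rose to 7.6 N, and the tool tilted about 2°.
- **Final position:** The thin end is about 85 mm behind the leaf's plane and about 56 mm from the gate's middle on the free side. It is square to the gate by eye. The wedge had not backed out once the arm was clear.
- **Bystanders:** The last top picture shows no visible change at any of them.
- **Not checked directly:** I could not measure how hard the wedge still presses on the leaf. I am inferring it from the push force and the wedge staying put.
- **Disagreements:** During the push, wedge positions from the camera were about 7 mm off those from the tool, probably because the gripper blocked the view. They agreed once the arm was clear.

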